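# Change the worn column in a two-saddle column clamp

## Robot

A 6-joint arm with a two-finger parallel gripper is mounted at the origin on a cart in front of the work surface, level with it; the furniture and walls round the work are solid. World frame = base frame: x ahead of the robot, y to its left, z up, the work surface at z = 0. Lengths are in mm, angles in degrees, forces in N, time in s.
With the tool pointing down it reaches from about 300 to 775 mm from the base axis. Payload 14.6 kg.
Tool frame: the origin (TCP) lies at the very end of the fingers, on their centre line; the grasp point (between the pads) lies 19 mm behind it; z points along the fingers, y is the line along which they close (so a half turn about z gives the same grasp; the last joint's range is limited). The gripper opens to 94 mm and grips with 3 to 60 N. Pads are 16 mm wide; open, the fingers measure 119 mm over their backs; the gripper's body (75 mm by 177 mm) begins 78 mm behind the grasp point.
Start: joints at [62.533, 17.183, 87.147, -0, 75.671, -3.816], TCP at [220.643, 503.792, 205.446] pointing down, gripper open.
Joint ranges: [-173.82, 173.82], [-45.26, 126.66], [13.44, 144.39], [-59.66, 239.66], [0, 175.72], [-146.38, 146.38]. Speed limits (degrees/s): [127.2, 127.2, 147.25, 180, 180, 180].

## Interface

Orientations are given as a 3x3 rotation matrix whose columns are the frame's x, y, z axes.
In Python, from workcell import arm gives the robot as it stands.
- The arm moves only by the tool play_rows, never from a script. Its argument "steps" is a list of rows, each a list of 2 entries, a list of its own where there are three numbers: the shift along the world's x, y, z in cm, then the turn, a rotation vector about the world's x, y, z in rad. A call has exactly 8 rows; each row is the pose to reach, as a shift and turn from the pose commanded when the call began; what a row does not reach only later rows make up. A row lasts 1/12 s, in which the tool goes at most 41.7 mm and 7.16 degrees, less where a joint would pass 70% of its speed; a pose out of reach is approached as far as the arm can. A call with a gripper value outside its range is refused whole. "fingers" is the finger opening in cm, from 0 to 9.4, set as the call begins (left out, the last holds). The fingers move at their own pace and stop on an object; "force" is the grip in N (left out, the last holds). Time passes only in rows, so rows that repeat a pose let the fingers close, or fill a call up. It gives the time, the measured TCP pose, the force, the opening and the grip force at its end, in the units of the state.
- arm.sense(): the state, without advancing time (a new reading comes with each control period).
- arm.read_camera(name): name is "scene" or "side" or "wrist"; returns the picture (400x640x3 uint8, red, green, blue); there is no depth.
- arm.camera_info(name): a dict with "intrinsics" (3x3 intrinsics, pixels), "extrinsics" (4x4, takes a point from camera to world coordinates); the wrist camera has in their place "mount" (4x4, takes a point from camera to tool coordinates, whose origin is the TCP and whose axes are the flange's). Camera axes: x right, y up, looking along -z (the intrinsics and any distortion apply to the point x, -y, -z); pixel columns grow to the right and rows downward; lengths in mm; the calibration is good to about 2 mm. A picture is of the moment at which its call begins: read the wrist's pose just before it. camera_info takes no time and is no camera call.
- arm.job_done(): hands the job in; it is judged then, once.
The state is a dict: "t": time; "joints": joint angles; "qvel": joint speeds; "joint_torque": joint torques, N m; "tool_pos": TCP position; "eef_rot": TCP orientation; "wrist_force": force on the tool from outside, world axes, zero at the start; "ft_torque": the same for the moment, N m; "opening": opening from 0.0 (shut) to 1.0 (fully open); "finger_force": force on a finger pad.
Only numpy, scipy, OpenCV 4.12 (cv2) and the standard library are available. Lean on these libraries where they do the work, as an engineer would, in place of code of your own. Each camera call takes 0.05 s, during which the arm holds its last target. There are 200 camera calls.

## Task

The column in the clamp is worn out and must be changed: lift both clamp caps off and park them standing upright in the steel tray, then move the worn column to the empty grey rest. Lay the fresh column from the other grey rest in the clamp, down in both grooves, and put each cap back on its own saddle, squarely over it and fully down.

Things in the scene. Friction and masses are not known exactly. Their poses are not given: they have to be found in the camera images.
- clamp: Fixed aluminium clamp (mm): plate 88x150x10, y along the column. Long saddle (30 in y, 50 wide) at y -36, short one (22 in y, 40 wide) at y +40; fingers fit between at y +4. Saddle tops z 41, outer edges chamfered 6. Groove along y: 11.5 wide, lead-ins to 23.5, floor z 30. Seated column: origin (0,0,26.3), end play 8. Seated cap: (0, saddle y, 29), same yaw. Origin: bottom centre on the bench.
- long_cap: Larger aluminium clamp cap, 0.14 kg, 64 mm wide (x), 30 long (y), at the start on the long saddle; 2 mm play a side, drops over it. Two 12 mm deep skirts along y, 8 mm roof (top 20 mm above origin), on it a black bar to grip: 14 thick (x), 28 long (y), top at 48 mm. Origin: underside centre, level with the skirts' lower edges. Either way round is the same. Loose.
- short_cap: Smaller aluminium clamp cap, 0.09 kg, 54 mm wide (x), 22 long (y), at the start on the short saddle; 2 mm play a side, drops over it. Two 12 mm deep skirts along y, 8 mm roof (top 20 mm above origin), on it a black bar to grip: 14 thick (x), 20 long (y), top at 48 mm. Origin: underside centre, level with the skirts' lower edges. Either way round is the same. Loose.
- worn_column: The worn column, at the start in the clamp under both caps. Steel, 176 mm long (along its y), 17 high, 0.11 kg. Bare 9.6 mm tube from y -59 to +59, its axis 8.5 mm above the origin: grip it there. 15 mm wide nuts beyond. Origin: under the middle, level with the nuts' underside. Either way round is the same.
- fresh_column: The fresh column, at the start on one of the two grey rests. Steel, 176 mm long (along its y), 17 high, 0.11 kg. Bare 9.6 mm tube from y -59 to +59, its axis 8.5 mm above the origin: grip it there. 15 mm wide nuts beyond. Origin: under the middle, level with the nuts' underside. Either way round is the same.
- fresh_rest: Fixed grey plastic rest that holds the fresh column at the start: plate 50 x 124 mm, 6 thick, two grooved posts 38 mm wide, 12 in y, 35 high, at y -42 and +42 mm. Groove along y at x 0, floor at z 24 mm; seated column: origin (0, 0, 20.3 mm). Origin: bottom centre on the bench.
- empty_rest: The other grey rest, same make, empty at the start; for the worn column. Two grooved posts 38 mm wide, 12 in y, 35 high, at y -42 and +42 mm. Groove along y at x 0: 11.5 mm wide with lead-ins to 23.5, floor at z 24 mm; seated column: origin (0, 0, 20.3 mm), end play 11 mm. Origin: bottom centre on the bench. Fixed.
- tray: Fixed shallow stainless steel tray, 106 mm (x) by 190 mm (y), rim 15 mm high, inside about 100 x 184 mm, floor 2 mm above the bench. Origin: bottom centre on the bench. Parking place for the two caps, which stand in it side by side on their skirts (origin 2 mm above the tray's).
Things that resemble listed ones, but are neither listed nor needed, are in the scene too. What is shaped like the short_cap but green is not meant.

How it is judged:
By the outcome, as a careful person would: the job done as asked, in the order asked, and still so for the second after the job is handed in, with the robot touching nothing.
It also fails if it takes over 131 s, if anything falls off the work surface, if the arm or the gripper's body presses on something with over 40 N, if the wrist force passes 120 N, or if a joint passes its speed limit or range.

## Working session

There is one attempt and no reset: what is moved stays moved. The work goes in short steps, Python scripts to look and compute and a tool call to move; the robot and the scene stay as the last step left them, time stands still between calls to the robot, and variables do not carry over. Pictures are saved under pics/ and viewed, at most 14 in all, crops included, and the job is handed in when it is done.

Besides the shell and the picture viewer there is one more tool, called after ">>>" by a JSON object that holds its "method" and its "body", one argument or row to a line. play_rows: Moves the arm, as the interface text tells. Its arguments: {"type":"object","properties":{"steps":{"type":"array","items":{"type":"array"}},"fingers":{"type":"number"},"force":{"type":"number"}},"required":["steps"]}

```bash
ls; mkdir -p pics; python3 - <<'E'
from workcell import arm
import cv2,numpy as np
np.set_printoptions(precision=4,suppress=True)
s=arm.sense(); print(s['t'],s['tool_pos'],s['eef_rot'],s['opening'])
for n in("scene","side","wrist"):
    im=arm.read_camera(n); cv2.imwrite(f'pics/{n}0.png',im[:,:,::-1]); print(n,{k:np.array(v).round(4).tolist() if not isinstance(v,str) else v for k,v in arm.camera_info(n).items()})
E
```

```text
pics
0.0 [220.5225 503.5598 204.873 ] [[-0.916   0.4012 -0.0005]
 [ 0.4012  0.916  -0.0011]
 [ 0.0001 -0.0012 -1.    ]] 1.0022981871205272
scene {'intrinsics': [[437.6753, 0.0, 314.2633], [0.0, 437.6753, 198.2226], [0.0, 0.0, 1.0]], 'extrinsics': [[0.7503, 0.4991, -0.4335, -3.261], [-0.6611, 0.5731, -0.4843, -611.2478], [0.0068, 0.6499, 0.76, 979.1848], [0.0, 0.0, 0.0, 1.0]]}
side {'intrinsics': [[472.961, 0.0, 315.7929], [0.0, 472.961, 203.5972], [0.0, 0.0, 1.0]], 'extrinsics': [[-0.9852, 0.1043, -0.1357, 349.5542], [-0.1711, -0.6169, 0.7682, 1075.8865], [-0.0036, 0.7801, 0.6257, 897.6184], [0.0, 0.0, 0.0, 1.0]]}
wrist {'intrinsics': [[320.0428, 0.0, 312.1789], [0.0, 320.0428, 199.0603], [0.0, 0.0, 1.0]], 'mount': [[-0.0007, 0.958, 0.2868, 83.9684], [1.0, 0.0008, -0.0004, 0.3112], [-0.0006, 0.2868, -0.958, -178.4359], [0.0, 0.0, 0.0, 1.0]]}
```

View pics/scene0.png

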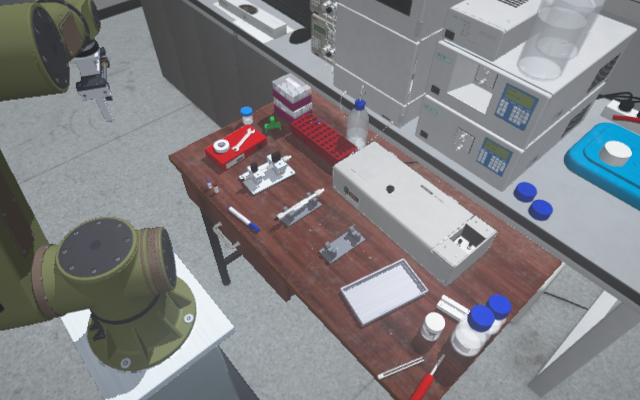

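View pics/side0.png

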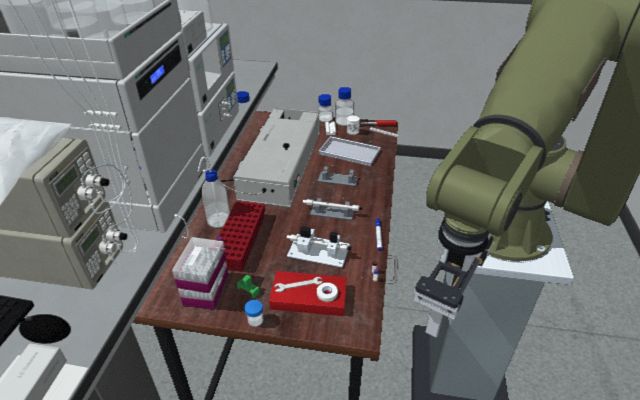

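Scene view: the clamp with its two black-barred caps is at (268,173), the fresh column on its rest at (302,205), the empty rest at (342,243) and the tray at (384,291). The green decoy cap is at (272,125). In the side view the clamp is at (320,248), the fresh rest at (332,210), the empty rest at (338,178) and the tray at (350,150).

```bash
cat > h.py <<'E'
from workcell import arm
import cv2,numpy as np
np.set_printoptions(precision=4,suppress=True)
def cam(n,s=None):
    i=arm.camera_info(n); K=np.array(i['intrinsics'])
    if n!='wrist': return K,np.array(i['extrinsics'])
    s=s or arm.sense(); T=np.eye(4); T[:3,:3]=s['eef_rot']; T[:3,3]=s['tool_pos']
    return K,T@np.array(i['mount'])
def ray(c,uv,z):
    K,T=c; out=[]
    for u,v in np.atleast_2d(uv):
        d=T[:3,:3]@[(u-K[0,2])/K[0,0],-(v-K[1,2])/K[1,1],-1]
        out.append(T[:3,3]+d*(z-T[2,3])/d[2])
    return np.array(out)
def proj(c,P):
    K,T=c; p=(np.atleast_2d(P)-T[:3,3])@T[:3,:3]
    return np.c_[K[0,2]-K[0,0]*p[:,0]/p[:,2],K[1,2]+K[1,1]*p[:,1]/p[:,2]]
def snap(n,name):
    s=arm.sense(); im=arm.read_camera(n)[:,:,::-1].copy(); cv2.imwrite(f'pics/{name}.png',im); return im,cam(n,s)
E
python3 - <<'E'
from h import *
c=cam('scene'); d=cam('side')
for n,a,b,z in [('clamp',(268,175),(320,250),20),('fresh',(302,205),(332,210),25),('empty',(342,243),(338,178),20),('tray',(384,291),(350,151),8)]:
    print(n,ray(c,a,z),ray(d,b,z))
for n,im in(('scene','scene0'),('side','side0')):
    I=cv2.imread(f'pics/{im}.png')
a=cv2.resize(cv2.imread('pics/scene0.png')[110:330,190:450],None,fx=3,fy=2.7,interpolation=cv2.INTER_CUBIC); cv2.imwrite('pics/c1.png',a[:594])
E
```

```text
clamp [[499.5477 160.8227  20.    ]] [[495.4496 189.5787  20.    ]]
fresh [[498.1603   0.6139  25.    ]] [[487.4535  25.8885  25.    ]]
empty [[ 496.0354 -165.6716   20.    ]] [[ 492.5908 -141.5775   20.    ]]
tray [[ 481.1556 -332.4213    8.    ]] [[ 475.0758 -325.2171    8.    ]]
```

View pics/c1.png

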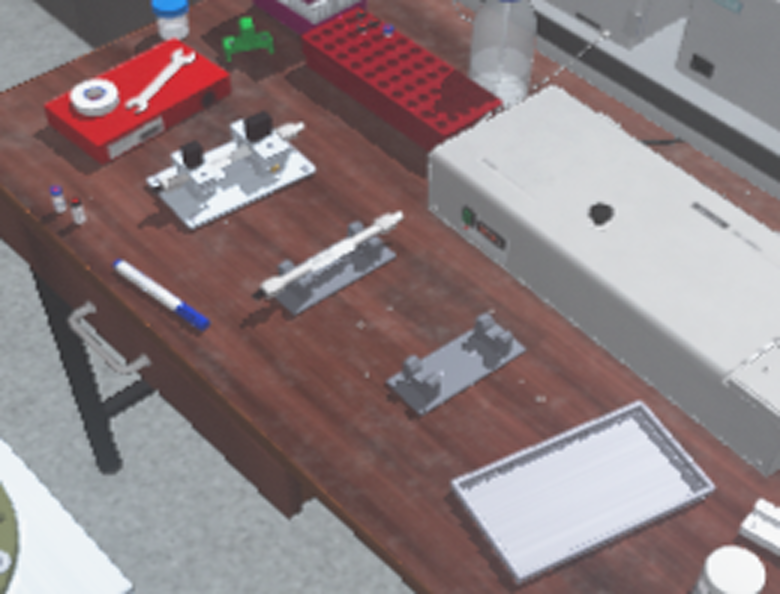

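The crop shows the clamp at top left with two black bars, the fresh column on the middle rest, then the empty rest and the tray. All of them run roughly along world x. I'll move to view from above, with the fingers closing along world y.

>>> {"method": "play_rows", "body": {
  "steps": [
    [[3,-4,0.5],[0,0,0.1]],
    [[6,-8,1],[0,0,0.2]],
    [[9,-12,1.5],[0,0,0.3]],
    [[11,-16,2],[0,0,0.413]],
    [[13,-20,3],[0,0,0.413]],
    [[13,-22,3],[0,0,0.413]],
    [[13,-22,3],[0,0,0.413]],
    [[13,-22,3],[0,0,0.413]]
  ]
}}

```text
t: 0.82
tool_pos: [351.5, 281.9, 235.9]
eef_rot: [[-1.0, 0.003, 0.001], [0.003, 1.0, 0.0], [-0.001, 0.0, -1.0]]
wrist_force: [-0.4, 0.2, 0.6]
opening: 0.999
finger_force: 0.0
```

>>> {"method": "play_rows", "body": {
  "steps": [
    [[2,-4,0],[0,0,0]],
    [[4,-8,0],[0,0,0]],
    [[6,-12,0],[0,0,0]],
    [[8,-15,0],[0,0,0]],
    [[10,-17,0],[0,0,0]],
    [[11,-18,0],[0,0,0]],
    [[11,-18,0],[0,0,0]],
    [[11,-18,0],[0,0,0]]
  ]
}}

```text
t: 1.48
tool_pos: [460.5, 104.8, 234.8]
eef_rot: [[-1.0, -0.0, -0.001], [-0.0, 1.0, 0.0], [0.001, 0.0, -1.0]]
wrist_force: [0.3, 0.6, -0.2]
opening: 1.001
finger_force: 0.0
```

```bash
python3 - <<'E'
from h import *
s=arm.sense();print(s['t'],s['tool_pos'],s['eef_rot'])
snap('wrist','w1')
E
```

```text
1.4833 [460.4545 104.8096 234.8389] [[-1.     -0.     -0.0013]
 [-0.      1.      0.0001]
 [ 0.0013  0.0001 -1.    ]]
```

View pics/w1.png

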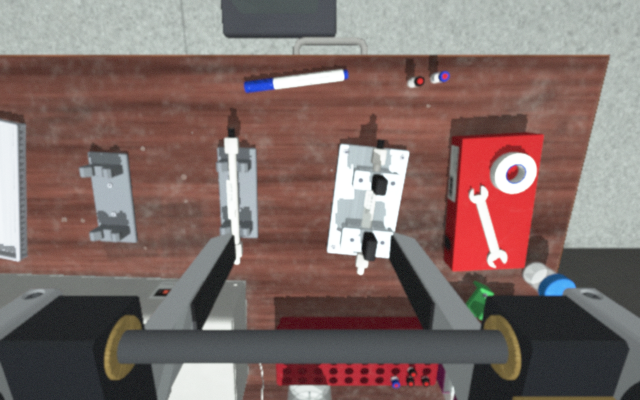

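The wrist view shows the clamp at (370,200) with bars at (379,184) and (369,246). The fresh column on its rest is at (235,195), the empty rest at (112,195) and the tray's edge at (10,190). The green decoy is at (480,300), outside the clamp. I'll go closer over the clamp, keeping the fingers clear of the view.

>>> {"method": "play_rows", "body": {
  "steps": [
    [[2,0,-2],[0,0,0]],
    [[5,0,-4],[0,0,0]],
    [[8,1,-6],[0,0,0]],
    [[9.5,2,-7],[0,0,0]],
    [[9.5,3,-7.5],[0,0,0]],
    [[9.5,3,-7.5],[0,0,0]],
    [[9.5,3,-7.5],[0,0,0]],
    [[9.5,3,-7.5],[0,0,0]]
  ]
}}

```text
t: 2.2
tool_pos: [555.0, 134.4, 161.6]
eef_rot: [[-1.0, -0.001, 0.001], [-0.001, 1.0, 0.0], [-0.001, 0.0, -1.0]]
wrist_force: [-0.7, -0.2, 0.1]
opening: 0.997
finger_force: 0.0
```

```bash
python3 - <<'E'
from h import *
im,c=snap('wrist','w2'); print(arm.sense()['tool_pos'])
r=ray(c,[(320,200),(380,200)],10);print(r)
cl=proj(c,[[500,175,30]])[0];print(cl)
u,v=cl.astype(int)
v0=max(0,v-100)
cr=im[v0:v0+200,max(0,u-140):u+130]; cv2.imwrite('pics/w2c.png',cv2.resize(cr,None,fx=2.9,fy=2.9,interpolation=cv2.INTER_CUBIC)); print(v0,max(0,u-140))
E
```

```text
[555.2321 134.0297 161.7355]
[[571.3685 143.2653  10.    ]
 [571.3353 207.939   10.    ]]
[354.366  134.5277]
34 214
```

View pics/w2c.png

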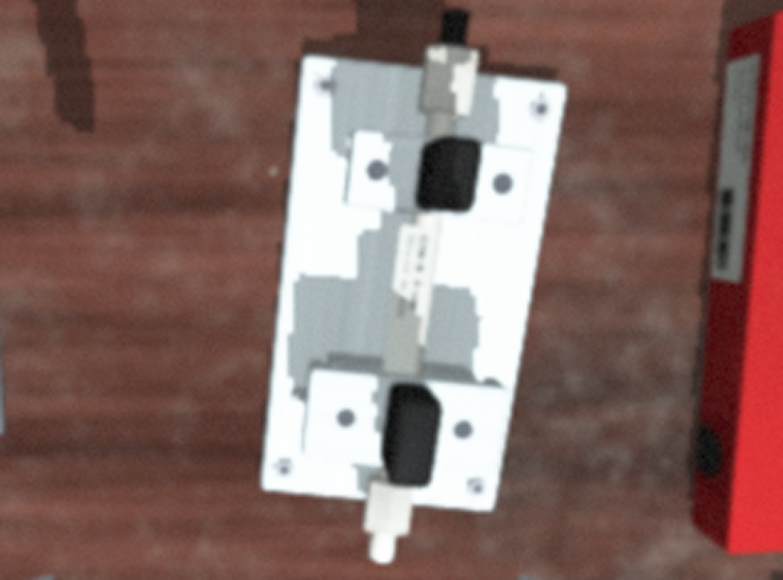

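The crop shows the plate's corners at crop (304,57), (567,85), (495,510) and (262,489). The small cap is at the top (-x) with its bar at (448,175) and roof screws at (377,170) and (503,184). The long cap is at the bottom (+x) with its bar at (411,435) and roof screws at (346,418) and (464,430). Clamp +y therefore points along world -x.

```bash
cat >> h.py <<'E'
def quad(im,c,z,box,lo,hi):
    "min-area rectangle (centre, sizes, angle) of the biggest HSV blob in box, as rays on plane z"
    u0,v0,u1,v1=box; m=cv2.inRange(cv2.cvtColor(im[v0:v1,u0:u1],cv2.COLOR_BGR2HSV),lo,hi)
    k=max(cv2.findContours(m,cv2.RETR_EXTERNAL,cv2.CHAIN_APPROX_NONE)[0],key=cv2.contourArea)
    k=k[:,0,:]+[u0,v0]
    return cv2.minAreaRect(ray(c,k,z)[:,:2].astype(np.float32)),k
E
python3 - <<'E'
from h import *
im=cv2.imread('pics/w2.png'); c=cam('wrist')
f=lambda p:np.array(p)/2.9+[214,34]
P=ray(c,f([(304,57),(567,85),(495,510),(262,489)]),10)[:,:2]; print(P,P.mean(0))
e=lambda a,b:(np.linalg.norm(b-a),np.degrees(np.arctan2(*(b-a)[::-1])))
print([e(P[i],P[(i+1)%4]) for i in range(4)])
S=ray(c,f([(377,170),(503,184),(346,418),(464,430)]),49)[:,:2]; s,l=S[:2].mean(0),S[2:].mean(0); print('short',s,'long',l,e(l,s),e(S[0],S[1]),e(S[2],S[3]))
# bar tops by dark mask (z=77)
for b in [(350,75,385,112),(338,160,372,208)]:
    print(quad(im,c,77,b,(0,0,0),(180,255,60))[0])
E
```

```text
[[426.7082 140.7712]
 [435.161  227.4485]
 [582.8645 213.4057]
 [574.5927 126.0233]] [504.8316 176.9122]
[(np.float64(87.08850456294091), np.float64(84.43014527687889)), (np.float64(148.36957515847317), np.float64(-5.431034497068828)), (np.float64(87.77303806831041), np.float64(-95.40760439643805)), (np.float64(148.61804994630458), np.float64(174.30496496624704))]
short [464.8344 180.8088] long [540.4509 173.2007] (np.float64(75.99832473313182), np.float64(174.25460005598813)) (np.float64(37.99373039900135), np.float64(84.0051692887314)) (np.float64(38.33451104045335), np.float64(84.06101457785888))
((464.4912414550781, 177.90283203125), (14.39716911315918, 17.931407928466797), 84.10469055175781)
((536.7296752929688, 170.56076049804688), (14.264548301696777, 28.90872573852539), 84.71328735351562)
```

The measurements agree with the given sizes: the screws are 76 mm apart (36+40) and the plate comes out 88x149. The clamp is at (504.8,176.9) with yaw axis 174.35°. Next I'll locate the tray from the scene and side images, and turn the tool by -0.0986 rad over the long cap.

```bash
python3 - <<'E'
from h import *
c=cam('scene')
P=ray(c,[(190+x/3,110+y/2.7) for x,y in [(453,483),(520,581),(715,490),(640,402)]],15)[:,:2]
print(P,P.mean(0),[(np.linalg.norm(P[(i+1)%4]-P[i]),np.degrees(np.arctan2(*(P[(i+1)%4]-P[i])[::-1]))) for i in range(4)])
d=cam('side'); im=cv2.imread('pics/side0.png')
r,k=quad(im,d,15,(310,130,390,175),(90,15,120),(130,90,255)); print(r,len(k),k.min(0),k.max(0))
# check the offset of scene camera vs wrist at clamp plate corners
cr=[(190+x/3,110+y/2.7) for x,y in [(192,228),(315,170)]]; print(ray(c,cr,10))
E
```

```text
[[ 402.1063 -260.6541]
 [ 376.0399 -363.1358]
 [ 558.7758 -407.1195]
 [ 584.1093 -304.1846]] [ 480.2578 -333.7735] [(np.float64(105.74477080661019), np.float64(-104.27068652287362)), (np.float64(187.95472599299987), np.float64(-13.533382627100549)), (np.float64(106.00644679796245), np.float64(76.1736221698532)), (np.float64(187.13627908666888), np.float64(166.54899136347396))]
((479.2635803222656, -321.099365234375), (122.82047271728516, 190.31515502929688), 76.20520782470703) 150 [319 137] [379 165]
[[425.9726 133.2875  10.    ]
 [572.3895 121.4784  10.    ]]
```

>>> {"method": "play_rows", "body": {
  "steps": [
    [[0,1.5,0],[0,0,-0.05]],
    [[-1.46,3.94,0],[0,0,-0.0986]],
    [[-1.46,3.94,-2],[0,0,-0.0986]],
    [[-1.46,3.94,-5],[0,0,-0.0986]],
    [[-1.46,3.94,-7],[0,0,-0.0986]],
    [[-1.46,3.94,-7],[0,0,-0.0986]],
    [[-1.46,3.94,-7],[0,0,-0.0986]],
    [[-1.46,3.94,-7],[0,0,-0.0986]]
  ],
  "fingers": 5,
  "force": 30
}}

```text
t: 2.92
tool_pos: [541.8, 173.2, 92.5]
eef_rot: [[-0.995, 0.099, 0.002], [0.099, 0.995, 0.001], [-0.002, 0.001, -1.0]]
wrist_force: [-0.9, 0.1, 1.2]
opening: 0.538
finger_force: 0.0
```

The tray is 106x188 at about (480,-330) with its axis at 166.5°. The two cameras agree to about a centimetre, which is enough. I'll grip the long cap now.

>>> {"method": "play_rows", "body": {
  "steps": [
    [[0,0,-1],[0,0,0]],
    [[0,0,-2],[0,0,0]],
    [[0,0,-3],[0,0,0]],
    [[0,0,-3.4],[0,0,0]],
    [[0,0,-3.7],[0,0,0]],
    [[0,0,-3.7],[0,0,0]],
    [[0,0,-3.7],[0,0,0]],
    [[0,0,-3.7],[0,0,0]]
  ]
}}

```text
t: 3.58
tool_pos: [541.3, 173.2, 53.8]
eef_rot: [[-0.995, 0.098, 0.001], [0.098, 0.995, 0.0], [-0.001, 0.0, -1.0]]
wrist_force: [0.2, -0.0, -0.7]
opening: 0.529
finger_force: 0.0
```

>>> {"method": "play_rows", "body": {
  "steps": [
    [[0,0,0],[0,0,0]],
    [[0,0,0],[0,0,0]],
    [[0,0,0],[0,0,0]],
    [[0,0,0],[0,0,0]],
    [[0,0,0],[0,0,0]],
    [[0,0,0],[0,0,0]],
    [[0,0,0],[0,0,0]],
    [[0,0,0],[0,0,0]]
  ],
  "fingers": 0.5,
  "force": 30
}}

```text
t: 4.25
tool_pos: [541.1, 173.2, 53.5]
eef_rot: [[-0.995, 0.098, 0.0], [0.098, 0.995, -0.0], [-0.0, 0.0, -1.0]]
wrist_force: [-1.1, -0.4, 0.9]
opening: 0.149
finger_force: 30.0
```

>>> {"method": "play_rows", "body": {
  "steps": [
    [[0,0,0.5],[0,0,0]],
    [[0,0,1.5],[0,0,0]],
    [[0,0,3],[0,0,0]],
    [[0,0,5],[0,0,0]],
    [[0,0,7],[0,0,0]],
    [[0,0,9],[0,0,0]],
    [[0,0,10],[0,0,0]],
    [[0,0,10],[0,0,0]]
  ]
}}

```text
t: 4.92
tool_pos: [541.9, 173.5, 156.2]
eef_rot: [[-0.995, 0.098, 0.004], [0.098, 0.995, 0.001], [-0.004, 0.001, -1.0]]
wrist_force: [-0.1, -0.5, -1.7]
opening: 0.144
finger_force: 30.0
```

```bash
python3 - <<'E'
from h import *
c=cam('scene'); f=lambda x,y:(190+x/3,110+y/2.7)
b=ray(c,[f(432,197),f(770,475)],0); print(b)
for z in(60,80,100,120,140): print(z,ray(c,[f(430,153)],z))
im,_=snap('side','s2'); w,_=snap('wrist','w3')
cv2.imwrite('pics/sw.png',np.hstack([cv2.resize(im[180:300,240:400],(400,300)),cv2.resize(w,(400,300))]))
E
```

```text
[[ 640.7591   19.0686    0.    ]
 [ 614.6366 -424.4603    0.    ]]
60 [[644.3018  29.3398  60.    ]]
80 [[630.2119  15.4016  80.    ]]
100 [[616.1219   1.4634 100.    ]]
120 [[602.032  -12.4747 120.    ]]
140 [[587.942  -26.4129 140.    ]]
```

View pics/sw.png

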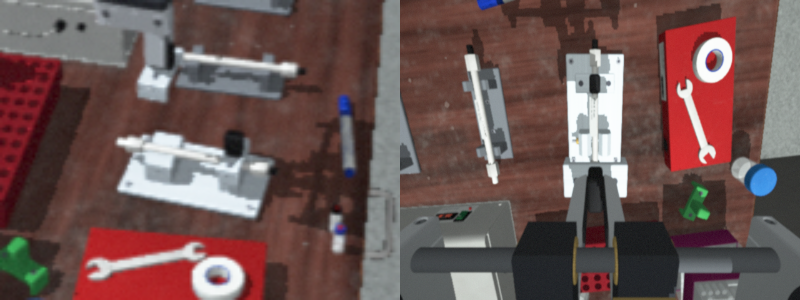

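The long cap is held clear and the column stayed in the clamp. The side crop shows the short cap's bar at (234,143). I'll carry the long cap to the tray.

>>> {"method": "play_rows", "body": {
  "steps": [
    [[0,-2,0],[0,0,0]],
    [[-0.4,-5,0],[0,0,0]],
    [[-0.7,-9,0],[0,0,0]],
    [[-1,-13,0],[0,0,0]],
    [[-1.3,-17,0],[0,0,0]],
    [[-1.6,-21,0],[0,0,0]],
    [[-1.9,-25,0],[0,0,0]],
    [[-2.2,-29,0],[0,0,0]]
  ]
}}

```text
t: 5.68
tool_pos: [517.9, -118.5, 152.1]
eef_rot: [[-0.995, 0.098, -0.002], [0.098, 0.995, 0.001], [0.002, 0.0, -1.0]]
wrist_force: [1.8, -0.4, -0.8]
opening: 0.149
finger_force: 30.0
```

>>> {"method": "play_rows", "body": {
  "steps": [
    [[0,-4,0],[0,0,0]],
    [[0,-8,0],[0,0,0]],
    [[0,-12,0],[0,0,0]],
    [[0,-16,0],[0,0,0]],
    [[0,-19,-1],[0,0,0]],
    [[0,-21,-2],[0,0,0]],
    [[0,-22,-3],[0,0,0]],
    [[0,-22,-3],[0,0,0]]
  ]
}}

```text
t: 6.35
tool_pos: [517.6, -337.4, 119.7]
eef_rot: [[-0.995, 0.1, -0.004], [0.1, 0.995, 0.003], [0.005, 0.003, -1.0]]
wrist_force: [-0.5, 1.0, -2.1]
opening: 0.148
finger_force: 30.0
```

```bash
python3 - <<'E'
from h import *
print(arm.sense()['tool_pos'])
im,_=snap('scene','s3'); w,_=snap('wrist','w4')
cv2.imwrite('pics/sw2.png',np.hstack([cv2.resize(im[230:350,310:470],(400,300)),cv2.resize(w,(400,300))]))
E
```

```text
[ 517.5578 -337.4143  119.6646]
```

View pics/sw2.png

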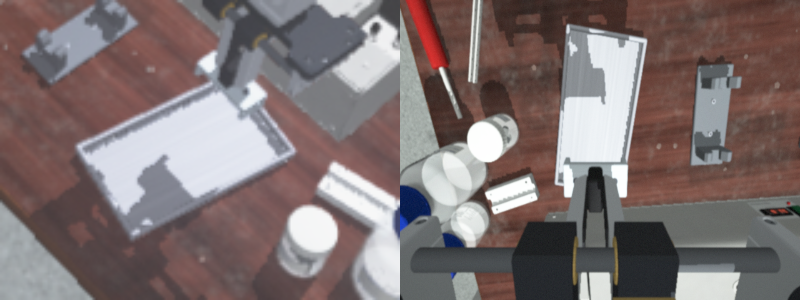

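```bash
python3 - <<'E'
from h import *
w=cam('wrist'); s=cam('scene'); f=lambda x,y:((x-400)/.625,y/.75)
P=ray(w,[f(567,24),f(646,37),f(556,184)],15)[:,:2]; print(P,(P[1]+P[2])/2)
for i in(1,2): d=P[i]-P[0]; print(np.hypot(*d),np.degrees(np.arctan2(d[1],d[0])))
im=cv2.imread('pics/s3.png'); m=cv2.inRange(cv2.cvtColor(im,cv2.COLOR_BGR2HSV),(105,150,80),(130,255,255)); m[:250]=0
n,_,st,ce=cv2.connectedComponentsWithStats(m)
for i in range(1,n):
    if st[i,4]>60: print(st[i],[ray(s,ce[i],z)[0].round() for z in(90,120,150)])
E
```

```text
[[ 376.8908 -357.5348]
 [ 399.7687 -256.3346]
 [ 561.1914 -400.5921]] [ 480.48   -328.4634]
103.75396675273838 77.26151950630326
189.26346647514208 -13.149905628114656
[471 295  40  32 714] [array([ 582., -542.,   90.]), array([ 562., -544.,  120.]), array([ 543., -546.,  150.])]
```

The tray is now fixed at (480.5,-328.5), axis 166.8°, size 104x189. The cap is over its +x half with clearance all round. I'll lower it and let go.

>>> {"method": "play_rows", "body": {
  "steps": [
    [[0,0,-3],[0,0,0]],
    [[0,0,-6],[0,0,0]],
    [[0,0,-8],[0,0,0]],
    [[0,0,-9],[0,0,0]],
    [[0,0,-9.4],[0,0,0]],
    [[0,0,-9.7],[0,0,0]],
    [[0,0,-9.7],[0,0,0]],
    [[0,0,-9.7],[0,0,0]]
  ]
}}

```text
t: 7.12
tool_pos: [519.7, -337.0, 27.8]
eef_rot: [[-0.995, 0.098, 0.002], [0.098, 0.995, -0.001], [-0.002, -0.001, -1.0]]
wrist_force: [0.2, 0.6, -2.4]
opening: 0.144
finger_force: 30.0
```

>>> {"method": "play_rows", "body": {
  "steps": [
    [[0,0,0],[0,0,0]],
    [[0,0,0],[0,0,0]],
    [[0,0,0],[0,0,0]],
    [[0,0,0],[0,0,0]],
    [[0,0,0],[0,0,0]],
    [[0,0,0],[0,0,0]],
    [[0,0,0],[0,0,0]],
    [[0,0,0],[0,0,0]]
  ],
  "fingers": 4
}}

```text
t: 7.78
tool_pos: [519.0, -336.8, 26.4]
eef_rot: [[-0.995, 0.098, -0.0], [0.098, 0.995, 0.0], [0.0, 0.0, -1.0]]
wrist_force: [-0.1, -0.7, -1.3]
opening: 0.428
finger_force: 0.0
```

>>> {"method": "play_rows", "body": {
  "steps": [
    [[0,0,2],[0,0,0]],
    [[0,0,5],[0,0,0]],
    [[0,0,8],[0,0,0]],
    [[0,0,11],[0,0,0]],
    [[-1,4,12],[0,0,0]],
    [[-2,8,12],[0,0,0]],
    [[-3,12,12],[0,0,0]],
    [[-3,16,12],[0,0,0]]
  ]
}}

```text
t: 8.45
tool_pos: [487.5, -175.3, 146.6]
eef_rot: [[-0.995, 0.099, 0.0], [0.099, 0.995, -0.0], [-0.0, -0.0, -1.0]]
wrist_force: [0.8, -0.1, -0.4]
opening: 0.424
finger_force: 0.0
```

```bash
python3 - <<'E'
from h import *
print(arm.sense()['tool_pos'])
w,c=snap('wrist','w5')
print(proj(c,[[495,-155,30],[495,10,30]]))
E
```

```text
[ 487.472  -175.3237  146.6336]
[[333.5294 199.9793]
 [506.8927 183.3169]]
```

View pics/w5.png

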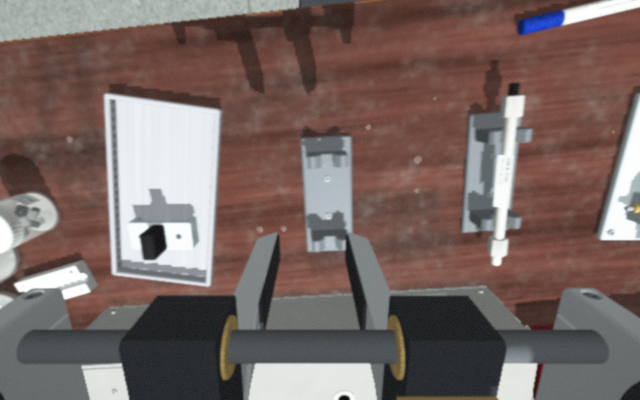

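>>> {"method": "play_rows", "body": {
  "steps": [
    [[0,4,0],[0,0,0]],
    [[-0.5,8,0],[0,0,0]],
    [[-1,12,0],[0,0,0]],
    [[-1.5,16,0],[0,0,0]],
    [[-2,20,0],[0,0,0]],
    [[-2.4,24,0],[0,0,0]],
    [[-2.4,28,0],[0,0,0]],
    [[-2.4,32,0],[0,0,0]]
  ]
}}

```text
t: 9.17
tool_pos: [464.6, 145.1, 146.8]
eef_rot: [[-0.995, 0.098, 0.001], [0.098, 0.995, 0.0], [-0.001, 0.0, -1.0]]
wrist_force: [1.0, -0.1, 0.5]
opening: 0.425
finger_force: 0.0
```

>>> {"method": "play_rows", "body": {
  "steps": [
    [[0,2.8,0],[0,0,0]],
    [[0,3.76,-2],[0,0,0]],
    [[0,3.76,-5],[0,0,0]],
    [[0,3.76,-7],[0,0,0]],
    [[0,3.76,-8.5],[0,0,0]],
    [[0,3.76,-9.3],[0,0,0]],
    [[0,3.76,-9.3],[0,0,0]],
    [[0,3.76,-9.3],[0,0,0]]
  ]
}}

```text
t: 9.83
tool_pos: [465.3, 180.8, 53.9]
eef_rot: [[-0.995, 0.098, 0.0], [0.098, 0.995, 0.0], [-0.0, 0.0, -1.0]]
wrist_force: [-0.2, -0.5, 0.4]
opening: 0.427
finger_force: 0.0
```

>>> {"method": "play_rows", "body": {
  "steps": [
    [[0,0,0],[0,0,0]],
    [[0,0,0],[0,0,0]],
    [[0,0,0],[0,0,0]],
    [[0,0,0],[0,0,0]],
    [[0,0,0],[0,0,0]],
    [[0,0,0],[0,0,0]],
    [[0,0,0],[0,0,0]],
    [[0,0,0],[0,0,0]]
  ],
  "fingers": 0.5
}}

```text
t: 10.5
tool_pos: [465.3, 180.9, 53.8]
eef_rot: [[-0.995, 0.098, 0.001], [0.098, 0.995, 0.0], [-0.001, 0.0, -1.0]]
wrist_force: [-1.3, -1.6, 6.2]
opening: 0.144
finger_force: 30.0
```

w5 shows the long cap standing upright in the tray at (163,235). The empty rest's plate spans (302,137) to (352,250), and the fresh column runs from its end at (514,88) to (497,262). The short cap is gripped at 14 mm, so I'll carry it to the tray's near half.

>>> {"method": "play_rows", "body": {
  "steps": [
    [[0,0,0.5],[0,0,0]],
    [[0,0,1.5],[0,0,0]],
    [[0,0,3],[0,0,0]],
    [[0,0,5],[0,0,0]],
    [[0,0,8],[0,0,0]],
    [[0,-2,10],[0,0,0]],
    [[0,-5,10],[0,0,0]],
    [[0,-9,10],[0,0,0]]
  ]
}}

```text
t: 11.17
tool_pos: [465.3, 91.0, 155.4]
eef_rot: [[-0.995, 0.096, 0.003], [0.096, 0.995, 0.001], [-0.003, 0.001, -1.0]]
wrist_force: [0.5, -1.3, -1.9]
opening: 0.15
finger_force: 30.0
```

>>> {"method": "play_rows", "body": {
  "steps": [
    [[0,-4,0],[0,0,0]],
    [[-0.4,-8,0],[0,0,0]],
    [[-0.8,-12,0],[0,0,0]],
    [[-1.2,-16,0],[0,0,0]],
    [[-1.6,-20,0],[0,0,0]],
    [[-2,-24,0],[0,0,0]],
    [[-2.4,-28,0],[0,0,0]],
    [[-2.4,-32,0],[0,0,0]]
  ]
}}

```text
t: 11.83
tool_pos: [440.1, -231.1, 154.3]
eef_rot: [[-0.995, 0.098, 0.0], [0.098, 0.995, -0.0], [-0.0, -0.0, -1.0]]
wrist_force: [1.6, 0.9, -1.0]
opening: 0.146
finger_force: 30.0
```

>>> {"method": "play_rows", "body": {
  "steps": [
    [[0,-4,0],[0,0,0]],
    [[0,-7,0],[0,0,0]],
    [[0,-9,-2],[0,0,0]],
    [[0,-9,-5],[0,0,0]],
    [[0,-9,-8],[0,0,0]],
    [[0,-9,-10],[0,0,0]],
    [[0,-9,-11],[0,0,0]],
    [[0,-9,-11],[0,0,0]]
  ]
}}

```text
t: 12.5
tool_pos: [440.4, -318.6, 42.1]
eef_rot: [[-0.995, 0.098, -0.002], [0.098, 0.995, 0.002], [0.003, 0.002, -1.0]]
wrist_force: [-0.3, 0.3, -0.7]
opening: 0.147
finger_force: 30.0
```

>>> {"method": "play_rows", "body": {
  "steps": [
    [[0,0,-1],[0,0,0]],
    [[0,0,-1.4],[0,0,0]],
    [[0,0,-1.7],[0,0,0]],
    [[0,0,-1.7],[0,0,0]],
    [[0,0,-1.7],[0,0,0]],
    [[0,0,-1.7],[0,0,0]],
    [[0,0,-1.7],[0,0,0]],
    [[0,0,-1.7],[0,0,0]]
  ]
}}

```text
t: 13.17
tool_pos: [441.2, -319.4, 26.9]
eef_rot: [[-0.995, 0.098, 0.001], [0.098, 0.995, -0.0], [-0.001, -0.0, -1.0]]
wrist_force: [-1.0, 0.8, 3.1]
opening: 0.149
finger_force: 30.0
```

>>> {"method": "play_rows", "body": {
  "steps": [
    [[0,0,0],[0,0,0]],
    [[0,0,0],[0,0,0]],
    [[0,0,0],[0,0,0]],
    [[0,0,0],[0,0,0]],
    [[0,0,0],[0,0,0]],
    [[0,0,0],[0,0,0]],
    [[0,0,0],[0,0,0]],
    [[0,0,0],[0,0,0]]
  ],
  "fingers": 4
}}

```text
t: 13.83
tool_pos: [441.0, -319.2, 26.4]
eef_rot: [[-0.995, 0.098, -0.0], [0.098, 0.995, 0.0], [0.0, 0.0, -1.0]]
wrist_force: [-0.6, 0.9, 0.0]
opening: 0.426
finger_force: 0.0
```

```bash
python3 - <<'E'
from h import *
im=cv2.imread('pics/w5.png')
# pose of w5
R=np.array([[-.9951,.0985,0],[.0985,.9951,0],[0,0,-1]]); c=cam('wrist',{'eef_rot':R,'tool_pos':[487.9,-175.8,146.5]})
P=ray(c,[(302,138),(351,137),(352,249),(307,251)],6)[:,:2]
print('empty',P,P.mean(0)); 
print([(np.hypot(*(P[(i+1)%4]-P[i])),np.degrees(np.arctan2(*(P[(i+1)%4]-P[i])[::-1]))) for i in range(4)])
Q=ray(c,[(514,88),(497,262)],28.8)[:,:2]; print('fresh ends',Q,Q.mean(0),np.hypot(*(Q[1]-Q[0])),np.degrees(np.arctan2(*(Q[0]-Q[1])[::-1])))
cv2.imwrite('pics/w5c.png',np.hstack([cv2.resize(im[70:280,450:560],None,fx=2.8,fy=2.8,interpolation=cv2.INTER_CUBIC),cv2.resize(im[70:280,270:380],None,fx=2.8,fy=2.8,interpolation=cv2.INTER_CUBIC)]))
E
```

```text
empty [[ 436.1497 -180.2732]
 [ 439.965  -132.229 ]
 [ 560.4896 -138.9244]
 [ 557.987  -188.0403]] [ 498.6478 -159.8667]
[(np.float64(48.19538229132924), np.float64(85.45952212215025)), (np.float64(120.71041062748894), np.float64(-3.179634506283315)), (np.float64(49.17953631895542), np.float64(-92.9168302606245)), (np.float64(122.0846498513801), np.float64(176.35234836625486))]
fresh ends [[409.3346   9.971 ]
 [578.7416   6.2756]] [494.0381   8.1233] 169.44734500441427 178.75033525579101
```

View pics/w5c.png

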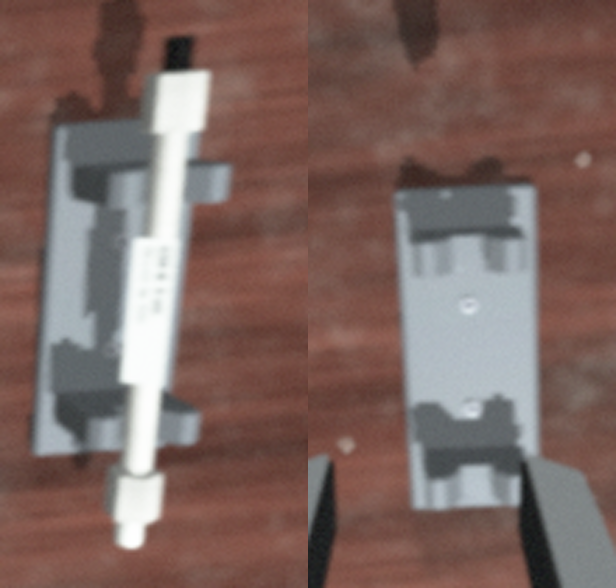

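The crop shows the fresh column's tube from its top nut's inner edge at (177,132) to its bottom nut's inner edge at (140,475). The empty rest's plate has corners at (396,190) and (537,185), and its bottom edge is partly behind a finger. I'll take unobstructed looks at both rests on the way back.

>>> {"method": "play_rows", "body": {
  "steps": [
    [[0,0,2],[0,0,0]],
    [[0,0,5],[0,0,0]],
    [[0,0,8],[0,0,0]],
    [[0,0,12],[0,0,0]],
    [[3,3,12],[0,0,0]],
    [[6,6,12],[0,0,0]],
    [[9,9,12],[0,0,0]],
    [[11,12,12],[0,0,0]]
  ]
}}

```text
t: 14.5
tool_pos: [552.6, -197.8, 146.7]
eef_rot: [[-0.995, 0.099, 0.001], [0.099, 0.995, -0.0], [-0.001, -0.0, -1.0]]
wrist_force: [0.3, -0.8, -0.2]
opening: 0.431
finger_force: 0.0
```

>>> {"method": "play_rows", "body": {
  "steps": [
    [[0,2,0],[0,0,0]],
    [[0,4,0],[0,0,0]],
    [[0,4,0],[0,0,0]],
    [[0,4,0],[0,0,0]],
    [[0,4,0],[0,0,0]],
    [[0,4,0],[0,0,0]],
    [[0,4,0],[0,0,0]],
    [[0,4,0],[0,0,0]]
  ]
}}

```text
t: 15.17
tool_pos: [550.9, -160.0, 146.4]
eef_rot: [[-0.995, 0.099, 0.0], [0.099, 0.995, -0.0], [-0.0, -0.0, -1.0]]
wrist_force: [0.1, 0.3, -0.0]
opening: 0.423
finger_force: 0.0
```

```bash
python3 - <<'E'
from h import *
w,c=snap('wrist','w6'); print(arm.sense()['tool_pos'])
E
```

```text
[ 550.9259 -159.8411  146.4283]
```

>>> {"method": "play_rows", "body": {
  "steps": [
    [[0,4,0],[0,0,0]],
    [[0,8,0],[0,0,0]],
    [[0,12,0],[0,0,0]],
    [[0,15,0],[0,0,0]],
    [[0,16.5,0],[0,0,0]],
    [[0,16.5,0],[0,0,0]],
    [[0,16.5,0],[0,0,0]],
    [[0,16.5,0],[0,0,0]]
  ]
}}

```text
t: 15.88
tool_pos: [551.1, 4.8, 146.4]
eef_rot: [[-0.995, 0.099, 0.0], [0.099, 0.995, -0.0], [-0.0, -0.0, -1.0]]
wrist_force: [-0.2, -0.5, -0.0]
opening: 0.425
finger_force: 0.0
```

```bash
python3 - <<'E'
from h import *
b,d=snap('wrist','w7'); print(arm.sense()['tool_pos'],proj(d,[[497,8,30]]))
a=cv2.imread('pics/w6.png')
K,T=d; T=T.copy(); T[1,3]-=165
print(proj((K,T),[[498,-160,30]]))
cut=lambda i:cv2.resize(i[30:240,240:380],None,fx=2.8,fy=2.8,interpolation=cv2.INTER_CUBIC)
cv2.imwrite('pics/w67.png',np.hstack([cut(a),cut(b)]))
E
```

```text
[551.1235   4.598  146.4152] [[309.2869 137.2829]]
[[306.1209 138.7229]]
```

View pics/w67.png

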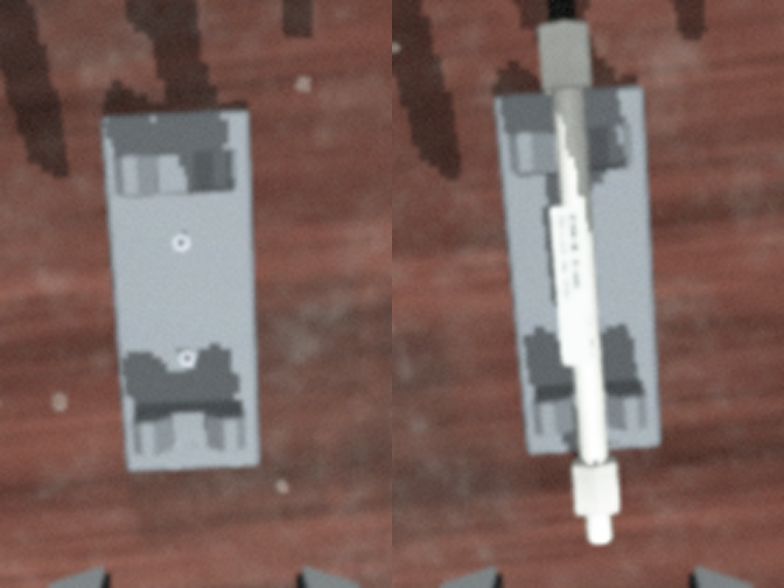

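Left: the empty rest's plate corners at crop (102,116), (248,111), (259,466), (128,470). Right: the fresh rest's corners at (497,96), (640,88), (659,444), (528,454), and its tube from (570,88) to (596,463).

```bash
python3 - <<'E'
from h import *
R=np.array([[-.9951,.0985,0],[.0985,.9951,0],[0,0,-1]])
f=lambda L:[(240+x/2.8,30+y/2.8) for x,y in L]
def rep(n,P):
    P=P[:,:2]; print(n,P.mean(0)); print([(np.hypot(*(P[(i+1)%len(P)]-P[i])).round(1),np.degrees(np.arctan2(*(P[(i+1)%len(P)]-P[i])[::-1])).round(2)) for i in range(len(P))])
e=cam('wrist',{'eef_rot':R,'tool_pos':[551,-159.5,146.4]}); g=cam('wrist',{'eef_rot':R,'tool_pos':[551,5.2,146.4]})
rep('empty',ray(e,f([(102,116),(248,111),(259,466),(128,470)]),6))
rep('fresh rest',ray(g,f([(105,96),(248,88),(267,444),(136,454)]),6))
rep('tube',ray(g,f([(178,87),(204,463)]),28.8))
rep('empty screws',ray(e,f([(181,243),(187,358)]),6))
E
```

```text
empty [ 499.0238 -160.0175]
[(np.float64(48.4), np.float64(86.14)), (np.float64(122.6), np.float64(-2.94)), (np.float64(48.6), np.float64(-93.88)), (np.float64(122.6), np.float64(176.98))]
fresh rest [492.2862   7.105 ]
[(np.float64(47.2), np.float64(87.28)), (np.float64(121.4), np.float64(-1.55)), (np.float64(48.4), np.float64(-91.18)), (np.float64(122.7), np.float64(177.87))]
tube [492.3606   8.0948]
[(np.float64(119.7), np.float64(-1.85)), (np.float64(119.7), np.float64(178.15))]
empty screws [ 499.3087 -160.2829]
[(np.float64(39.9), np.float64(-3.0)), (np.float64(39.9), np.float64(177.0))]
```

```bash
python3 - <<'E'
from h import *
c=cam('wrist',{'eef_rot':np.diag([-1.,1,-1]),'tool_pos':[555.1,134.0,161.0]})
f=lambda L:[(214+x/2.9,34+y/2.9) for x,y in L]
P=ray(c,f([(441,114),(393,484)]),34.8)[:,:2]; m=P.mean(0); u=np.array([-.9951,.0985])
print(P,m,np.hypot(*(P[1]-P[0])),(m-[504.8,176.9])@u)
E
```

```text
[[445.8156 182.4108]
 [564.4275 171.5864]] [505.1215 176.9986] 119.10479530707437 -0.3102500888214723
```

>>> {"method": "play_rows", "body": {
  "steps": [
    [[-1,4,0],[0,0,0]],
    [[-2,8,0],[0,0,0]],
    [[-4,12,0],[0,0,0]],
    [[-5,15,0],[0,0,0]],
    [[-5,17.2,-2],[0,0,0]],
    [[-5,17.2,-4],[0,0,0]],
    [[-5,17.2,-6],[0,0,0]],
    [[-5,17.2,-6],[0,0,0]]
  ]
}}

```text
t: 16.6
tool_pos: [499.7, 176.7, 83.1]
eef_rot: [[-0.995, 0.099, -0.005], [0.099, 0.995, -0.002], [0.005, -0.002, -1.0]]
wrist_force: [-0.1, -0.6, -0.4]
opening: 0.428
finger_force: 0.0
```

>>> {"method": "play_rows", "body": {
  "steps": [
    [[0,0,-1],[0,0,0]],
    [[0,0,-2.5],[0,0,0]],
    [[0,0,-4],[0,0,0]],
    [[0,0,-5.5],[0,0,0]],
    [[0,0,-6.5],[0,0,0]],
    [[0,0,-6.9],[0,0,0]],
    [[0,0,-6.9],[0,0,0]],
    [[0,0,-6.9],[0,0,0]]
  ]
}}

```text
t: 17.27
tool_pos: [501.6, 177.7, 18.2]
eef_rot: [[-0.995, 0.099, 0.001], [0.099, 0.995, 0.0], [-0.001, 0.0, -1.0]]
wrist_force: [0.3, -1.1, -0.6]
opening: 0.426
finger_force: 0.0
```

>>> {"method": "play_rows", "body": {
  "steps": [
    [[0,0,0],[0,0,0]],
    [[0,0,0],[0,0,0]],
    [[0,0,0],[0,0,0]],
    [[0,0,0],[0,0,0]],
    [[0,0,0],[0,0,0]],
    [[0,0,0],[0,0,0]],
    [[0,0,0],[0,0,0]],
    [[0,0,0],[0,0,0]]
  ],
  "fingers": 0,
  "force": 40
}}

```text
t: 17.93
tool_pos: [501.1, 177.5, 17.6]
eef_rot: [[-0.995, 0.098, 0.0], [0.098, 0.995, -0.0], [-0.0, -0.0, -1.0]]
wrist_force: [-1.7, -4.2, 4.2]
opening: 0.086
finger_force: 40.0
```

The worn column is gripped 4.1 mm from its middle, so I'll lift it and check.

>>> {"method": "play_rows", "body": {
  "steps": [
    [[0,0,0.3],[0,0,0]],
    [[0,0,0.8],[0,0,0]],
    [[0,0,1.6],[0,0,0]],
    [[0,0,3],[0,0,0]],
    [[0,0,5],[0,0,0]],
    [[0,0,7],[0,0,0]],
    [[0,0,8],[0,0,0]],
    [[0,0,8],[0,0,0]]
  ]
}}

```text
t: 18.6
tool_pos: [502.1, 178.3, 100.0]
eef_rot: [[-0.995, 0.098, 0.004], [0.098, 0.995, 0.001], [-0.004, 0.002, -1.0]]
wrist_force: [-0.1, 0.6, 0.2]
opening: 0.09
finger_force: 40.0
```

>>> {"method": "play_rows", "body": {
  "steps": [
    [[0,-1.5,0],[0,0,0.01]],
    [[0,-4,0],[0,0,0.02]],
    [[0,-8,0],[0,0,0.03]],
    [[-0.2,-12,0],[0,0,0.0445]],
    [[-0.4,-16,0],[0,0,0.0445]],
    [[-0.6,-20,0],[0,0,0.0445]],
    [[-0.6,-23.5,0],[0,0,0.0445]],
    [[-0.6,-26.5,0],[0,0,0.0445]]
  ]
}}

```text
t: 19.27
tool_pos: [494.2, -89.4, 96.6]
eef_rot: [[-0.999, 0.055, -0.001], [0.055, 0.999, 0.0], [0.001, 0.0, -1.0]]
wrist_force: [0.6, 0.2, -0.2]
opening: 0.087
finger_force: 40.0
```

>>> {"method": "play_rows", "body": {
  "steps": [
    [[0,-3,0],[0,0,0]],
    [[0,-5.5,0],[0,0,0]],
    [[0,-7,0],[0,0,0]],
    [[0,-7.27,0],[0,0,0]],
    [[0,-7.27,0],[0,0,0]],
    [[0,-7.27,0],[0,0,0]],
    [[0,-7.27,0],[0,0,0]],
    [[0,-7.27,0],[0,0,0]]
  ]
}}

```text
t: 19.93
tool_pos: [495.1, -158.9, 97.3]
eef_rot: [[-0.999, 0.053, -0.0], [0.053, 0.999, 0.0], [0.0, 0.0, -1.0]]
wrist_force: [0.6, 0.4, -0.6]
opening: 0.091
finger_force: 40.0
```

```bash
python3 - <<'E'
from h import *
s=arm.sense(); print(s['tool_pos'],s['wrist_force'],s['opening'])
im,_=snap('scene','s4'); im2,_=snap('side','s5'); w,_=snap('wrist','w8')
cv2.imwrite('pics/sw3.png',np.vstack([np.hstack([cv2.resize(im[150:330,250:490],(400,300)),cv2.resize(im2[120:270,250:450],(400,300))]),cv2.resize(w[100:400,70:570],(800,290))[:290]]))
E
```

```text
[ 495.117  -158.9354   97.3458] [ 0.6161  0.3773 -0.6371] 0.09106875619313871
```

View pics/sw3.png

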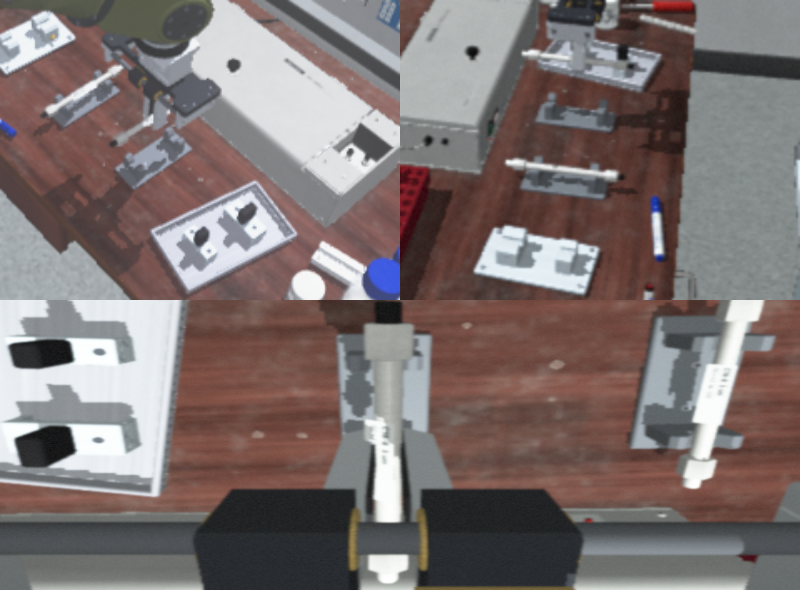

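Both caps stand in the tray. The worn column is held level over the empty rest, and the clamp is empty. I'll lower it in.

>>> {"method": "play_rows", "body": {
  "steps": [
    [[0,0,-2],[0,0,0]],
    [[0,0,-4],[0,0,0]],
    [[0,0,-6],[0,0,0]],
    [[0,0,-7],[0,0,0]],
    [[0,0,-7.8],[0,0,0]],
    [[0,0,-8.3],[0,0,0]],
    [[0,0,-8.55],[0,0,0]],
    [[0,0,-8.55],[0,0,0]]
  ]
}}

```text
t: 20.75
tool_pos: [495.3, -160.2, 12.2]
eef_rot: [[-0.999, 0.054, 0.001], [0.054, 0.999, -0.001], [-0.001, -0.001, -1.0]]
wrist_force: [-0.3, -1.9, -1.7]
opening: 0.091
finger_force: 40.0
```

>>> {"method": "play_rows", "body": {
  "steps": [
    [[0,0,0],[0,0,0]],
    [[0,0,0],[0,0,0]],
    [[0,0,0],[0,0,0]],
    [[0,0,0],[0,0,0]],
    [[0,0,0],[0,0,0]],
    [[0,0,0],[0,0,0]],
    [[0,0,0],[0,0,0]],
    [[0,0,0],[0,0,0]]
  ]
}}

```text
t: 21.42
tool_pos: [495.3, -160.1, 12.2]
eef_rot: [[-0.999, 0.054, 0.001], [0.054, 0.999, -0.0], [-0.001, -0.0, -1.0]]
wrist_force: [0.2, -5.8, 2.6]
opening: 0.089
finger_force: 40.0
```

>>> {"method": "play_rows", "body": {
  "steps": [
    [[0,0,0],[0,0,0]],
    [[0,0,0],[0,0,0]],
    [[0,0,0],[0,0,0]],
    [[0,0,0],[0,0,0]],
    [[0,0,0],[0,0,0]],
    [[0,0,0],[0,0,0]],
    [[0,0,0],[0,0,0]],
    [[0,0,0],[0,0,0]]
  ],
  "fingers": 4
}}

```text
t: 22.08
tool_pos: [495.0, -159.9, 11.9]
eef_rot: [[-0.999, 0.054, -0.0], [0.054, 0.999, 0.0], [0.0, 0.0, -1.0]]
wrist_force: [0.1, 0.0, 0.2]
opening: 0.428
finger_force: 0.0
```

>>> {"method": "play_rows", "body": {
  "steps": [
    [[0,0,2],[0,0,0]],
    [[0,0,5],[0,0,0]],
    [[0,0,8],[0,0,0]],
    [[0,3,8],[0,0,0]],
    [[0,7,8],[0,0,0]],
    [[-0.3,11,8],[0,0,0.0227]],
    [[-0.68,15,8],[0,0,0.0227]],
    [[-0.68,16.78,8],[0,0,0.0227]]
  ]
}}

```text
t: 22.75
tool_pos: [487.3, 11.3, 92.0]
eef_rot: [[-1.0, 0.029, -0.0], [0.029, 1.0, 0.0], [0.0, 0.0, -1.0]]
wrist_force: [0.2, -0.7, 0.4]
opening: 0.427
finger_force: 0.0
```

>>> {"method": "play_rows", "body": {
  "steps": [
    [[0,0,0],[0,0,0]],
    [[0,0,-2],[0,0,0]],
    [[0,0,-4],[0,0,0]],
    [[0,0,-6],[0,0,0]],
    [[0,0,-7],[0,0,0]],
    [[0,0,-7.8],[0,0,0]],
    [[0,0,-8.1],[0,0,0]],
    [[0,0,-8.1],[0,0,0]]
  ]
}}

```text
t: 23.42
tool_pos: [488.3, 7.6, 10.9]
eef_rot: [[-1.0, 0.032, -0.0], [0.032, 1.0, 0.0], [0.0, 0.0, -1.0]]
wrist_force: [-0.3, -0.8, -0.1]
opening: 0.427
finger_force: 0.0
```

>>> {"method": "play_rows", "body": {
  "steps": [
    [[0,0,0],[0,0,0]],
    [[0,0,0],[0,0,0]],
    [[0,0,0],[0,0,0]],
    [[0,0,0],[0,0,0]],
    [[0,0,0],[0,0,0]],
    [[0,0,0],[0,0,0]],
    [[0,0,0],[0,0,0]],
    [[0,0,0],[0,0,0]]
  ],
  "fingers": 0,
  "force": 40
}}

```text
t: 24.08
tool_pos: [488.4, 7.2, 11.3]
eef_rot: [[-1.0, 0.031, 0.001], [0.031, 1.0, -0.001], [-0.001, -0.001, -1.0]]
wrist_force: [-1.1, -7.3, 2.3]
opening: 0.088
finger_force: 40.0
```

>>> {"method": "play_rows", "body": {
  "steps": [
    [[0,0,0.3],[0,0,0]],
    [[0,0,0.8],[0,0,0]],
    [[0,0,1.6],[0,0,0]],
    [[0,0,3],[0,0,0]],
    [[0,0,5],[0,0,0]],
    [[0,0,7],[0,0,0]],
    [[0,0,8.6],[0,0,0]],
    [[0,0,8.6],[0,0,0]]
  ]
}}

```text
t: 24.75
tool_pos: [489.7, 8.0, 100.4]
eef_rot: [[-1.0, 0.031, 0.005], [0.031, 1.0, -0.0], [-0.005, -0.0, -1.0]]
wrist_force: [-0.1, 0.4, -1.2]
opening: 0.093
finger_force: 40.0
```

>>> {"method": "play_rows", "body": {
  "steps": [
    [[0,2,0],[0,0,0]],
    [[0,5,0],[0,0,-0.02]],
    [[0.3,9,0],[0,0,-0.04]],
    [[0.8,13,0],[0,0,-0.0672]],
    [[1.26,16,0],[0,0,-0.0672]],
    [[1.26,16.94,0],[0,0,-0.0672]],
    [[1.26,16.94,0],[0,0,-0.0672]],
    [[1.26,16.94,0],[0,0,-0.0672]]
  ]
}}

```text
t: 25.42
tool_pos: [500.4, 177.1, 96.3]
eef_rot: [[-0.995, 0.097, -0.001], [0.097, 0.995, -0.0], [0.001, -0.001, -1.0]]
wrist_force: [-0.4, -0.6, -1.4]
opening: 0.091
finger_force: 40.0
```

>>> {"method": "play_rows", "body": {
  "steps": [
    [[0,0,-2],[0,0,0]],
    [[0,0,-3],[0,0,0]],
    [[0,0,-4],[0,0,0]],
    [[0,0,-5],[0,0,0]],
    [[0,0,-6],[0,0,0]],
    [[0,0,-6],[0,0,0]],
    [[0,0,-6],[0,0,0]],
    [[0,0,-6],[0,0,0]]
  ]
}}

```text
t: 26.08
tool_pos: [501.1, 177.3, 37.3]
eef_rot: [[-0.995, 0.098, 0.001], [0.098, 0.995, 0.0], [-0.001, 0.0, -1.0]]
wrist_force: [-0.0, 0.2, -1.8]
opening: 0.09
finger_force: 40.0
```

```bash
python3 - <<'E'
from h import *
s=arm.sense(); print(s['tool_pos'],s['wrist_force'],s['opening'])
im,_=snap('scene','s6'); im2,_=snap('side','s7'); w,_=snap('wrist','w9')
cv2.imwrite('pics/sw4.png',np.vstack([np.hstack([cv2.resize(im[130:280,230:430],(400,300)),cv2.resize(im2[150:300,250:450],(400,300))]),cv2.resize(w[100:400,70:570],(800,290))]))
E
```

```text
[501.1354 177.2957  37.3466] [-0.005   0.2292 -1.8409] 0.08959089131382203
```

View pics/sw4.png

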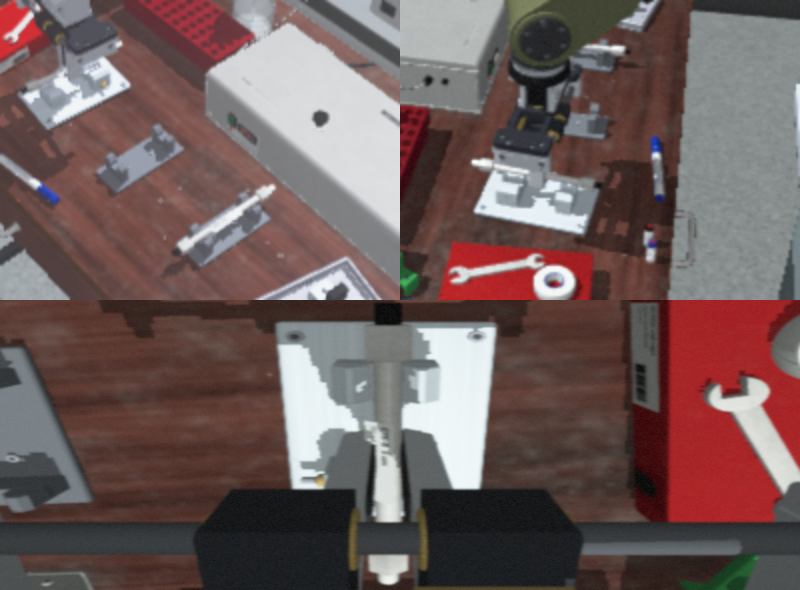

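The worn column lies in the rest at (228,218). The fresh column is level over the clamp grooves, with its nut at (388,340) just outside the short saddle. I'll lower it.

>>> {"method": "play_rows", "body": {
  "steps": [
    [[0,0,-0.5],[0,0,0]],
    [[0,0,-1],[0,0,0]],
    [[0,0,-1.4],[0,0,0]],
    [[0,0,-1.7],[0,0,0]],
    [[0,0,-1.9],[0,0,0]],
    [[0,0,-1.95],[0,0,0]],
    [[0,0,-1.95],[0,0,0]],
    [[0,0,-1.95],[0,0,0]]
  ]
}}

```text
t: 26.9
tool_pos: [500.9, 177.3, 17.4]
eef_rot: [[-0.995, 0.098, 0.0], [0.098, 0.995, 0.0], [-0.0, 0.0, -1.0]]
wrist_force: [1.3, -0.1, -1.6]
opening: 0.09
finger_force: 40.0
```

>>> {"method": "play_rows", "body": {
  "steps": [
    [[0,0,0],[0,0,0]],
    [[0,0,0],[0,0,0]],
    [[0,0,0],[0,0,0]],
    [[0,0,0],[0,0,0]],
    [[0,0,0],[0,0,0]],
    [[0,0,0],[0,0,0]],
    [[0,0,0],[0,0,0]],
    [[0,0,0],[0,0,0]]
  ]
}}

```text
t: 27.57
tool_pos: [500.8, 177.3, 17.4]
eef_rot: [[-0.995, 0.098, -0.0], [0.098, 0.995, -0.0], [0.0, -0.0, -1.0]]
wrist_force: [0.3, -1.1, -1.2]
opening: 0.087
finger_force: 40.0
```

>>> {"method": "play_rows", "body": {
  "steps": [
    [[0,0,0],[0,0,0]],
    [[0,0,0],[0,0,0]],
    [[0,0,0],[0,0,0]],
    [[0,0,0],[0,0,0]],
    [[0,0,0],[0,0,0]],
    [[0,0,0],[0,0,0]],
    [[0,0,0],[0,0,0]],
    [[0,0,0],[0,0,0]]
  ],
  "fingers": 4
}}

```text
t: 28.23
tool_pos: [500.9, 177.3, 17.5]
eef_rot: [[-0.995, 0.098, 0.0], [0.098, 0.995, 0.0], [-0.0, 0.0, -1.0]]
wrist_force: [0.5, 0.4, 0.6]
opening: 0.424
finger_force: 0.0
```

>>> {"method": "play_rows", "body": {
  "steps": [
    [[0,0,2],[0,0,0]],
    [[0,0,5],[0,0,0]],
    [[0,0,8],[0,0,0]],
    [[0,0,10],[0,0,0]],
    [[0,-3,10],[0,0,0]],
    [[0,-7,10],[0,0,0]],
    [[0,-11,10],[0,0,0]],
    [[0,-15,10],[0,0,0]]
  ]
}}

```text
t: 28.9
tool_pos: [500.5, 25.9, 117.7]
eef_rot: [[-0.995, 0.097, 0.0], [0.097, 0.995, -0.0], [-0.0, 0.0, -1.0]]
wrist_force: [1.3, -1.1, -0.1]
opening: 0.432
finger_force: 0.0
```

>>> {"method": "play_rows", "body": {
  "steps": [
    [[0,-4,0],[0,0,0]],
    [[0.4,-8,0],[0,0,0]],
    [[0.8,-12,0],[0,0,0]],
    [[1.2,-16,0],[0,0,0]],
    [[1.6,-20,0],[0,0,0]],
    [[1.82,-24,0],[0,0,0]],
    [[1.82,-28,0],[0,0,0]],
    [[1.82,-32,0],[0,0,0]]
  ]
}}

```text
t: 29.57
tool_pos: [518.7, -294.7, 117.4]
eef_rot: [[-0.995, 0.098, 0.0], [0.098, 0.995, 0.0], [-0.0, 0.0, -1.0]]
wrist_force: [0.3, 0.0, -0.6]
opening: 0.428
finger_force: 0.0
```

>>> {"method": "play_rows", "body": {
  "steps": [
    [[0,-3,0],[0,0,0]],
    [[0,-4.41,0],[0,0,0]],
    [[0,-4.41,-2],[0,0,0]],
    [[0,-4.41,-5],[0,0,0]],
    [[0,-4.41,-7],[0,0,0]],
    [[0,-4.41,-8.5],[0,0,0]],
    [[0,-4.41,-9.1],[0,0,0]],
    [[0,-4.41,-9.1],[0,0,0]]
  ]
}}

```text
t: 30.23
tool_pos: [518.7, -335.9, 25.2]
eef_rot: [[-0.995, 0.098, -0.002], [0.098, 0.995, 0.001], [0.002, 0.001, -1.0]]
wrist_force: [-0.4, 0.4, -0.1]
opening: 0.425
finger_force: 0.0
```

>>> {"method": "play_rows", "body": {
  "steps": [
    [[0,0,0],[0,0,0]],
    [[0,0,0],[0,0,0]],
    [[0,0,0],[0,0,0]],
    [[0,0,0],[0,0,0]],
    [[0,0,0],[0,0,0]],
    [[0,0,0],[0,0,0]],
    [[0,0,0],[0,0,0]],
    [[0,0,0],[0,0,0]]
  ],
  "fingers": 0.5,
  "force": 30
}}

```text
t: 30.9
tool_pos: [519.4, -337.0, 27.2]
eef_rot: [[-0.995, 0.098, 0.001], [0.098, 0.995, -0.001], [-0.001, -0.0, -1.0]]
wrist_force: [-0.5, 2.3, 7.0]
opening: 0.146
finger_force: 30.0
```

>>> {"method": "play_rows", "body": {
  "steps": [
    [[0,0,0.5],[0,0,0]],
    [[0,0,1.5],[0,0,0]],
    [[0,0,3],[0,0,0]],
    [[0,0,5],[0,0,0]],
    [[0,0,8],[0,0,0]],
    [[0,2,11],[0,0,0]],
    [[0,5,12],[0,0,0]],
    [[0,9,12],[0,0,0]]
  ]
}}

```text
t: 31.57
tool_pos: [519.7, -247.8, 150.2]
eef_rot: [[-0.995, 0.101, 0.005], [0.101, 0.995, -0.003], [-0.005, -0.002, -1.0]]
wrist_force: [0.4, -0.2, -0.7]
opening: 0.146
finger_force: 30.0
```

>>> {"method": "play_rows", "body": {
  "steps": [
    [[0,4,0],[0,0,0]],
    [[0.4,8,0],[0,0,0]],
    [[0.8,12,0],[0,0,0]],
    [[1.2,16,0],[0,0,0]],
    [[1.6,20,0],[0,0,0]],
    [[2,24,0],[0,0,0]],
    [[2.2,28,0],[0,0,0]],
    [[2.2,32,0],[0,0,0]]
  ]
}}

```text
t: 32.23
tool_pos: [540.9, 75.1, 147.3]
eef_rot: [[-0.995, 0.098, 0.001], [0.098, 0.995, 0.0], [-0.001, 0.0, -1.0]]
wrist_force: [0.4, -0.9, -1.4]
opening: 0.146
finger_force: 30.0
```

>>> {"method": "play_rows", "body": {
  "steps": [
    [[0,4,0],[0,0,0]],
    [[0,7,0],[0,0,0]],
    [[0,9,0],[0,0,0]],
    [[0,10,0],[0,0,0]],
    [[0,10,0],[0,0,0]],
    [[0,10,0],[0,0,0]],
    [[0,10,0],[0,0,0]],
    [[0,10,0],[0,0,0]]
  ]
}}

```text
t: 32.9
tool_pos: [541.2, 171.9, 146.6]
eef_rot: [[-0.995, 0.1, -0.0], [0.1, 0.995, -0.0], [0.0, -0.0, -1.0]]
wrist_force: [-0.3, -0.4, -0.8]
opening: 0.148
finger_force: 30.0
```

```bash
python3 - <<'E'
from h import *
s=arm.sense(); print(s['tool_pos'],s['wrist_force'],s['opening'])
w,c=snap('wrist','w10'); im,_=snap('side','s8')
cv2.imwrite('pics/sw5.png',np.hstack([cv2.resize(w[60:320,220:420],(440,572)),cv2.resize(im[210:310,260:370],(360,572))]))
E
```

```text
[541.2205 171.8636 146.5762] [-0.3419 -0.4282 -0.7868] 0.14773295974675885
```

View pics/sw5.png

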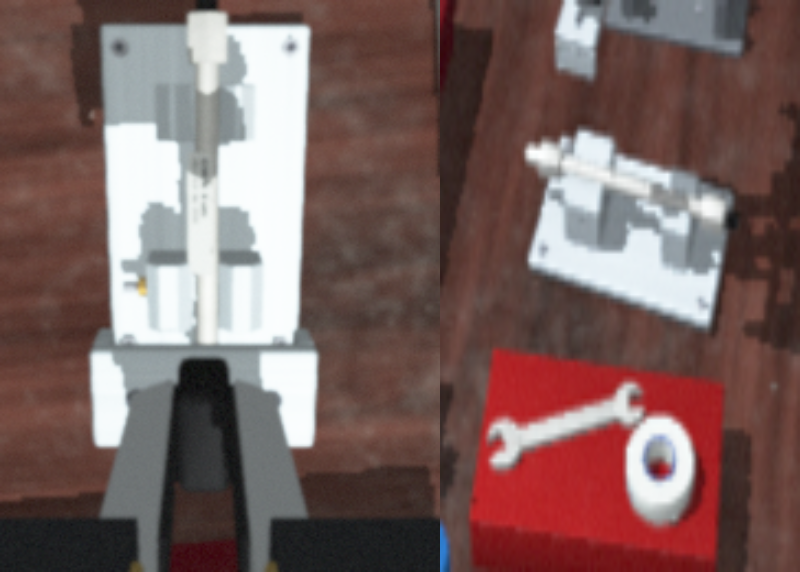

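The fresh column lies in both grooves, from its top nut at (207,40) through the saddles, and the gripped long cap is square to the plate. I'll lower it onto the long saddle.

>>> {"method": "play_rows", "body": {
  "steps": [
    [[0,0,-2],[0,0,0]],
    [[0,0,-4],[0,0,0]],
    [[0,0,-5.5],[0,0,0]],
    [[0,0,-6],[0,0,0]],
    [[0,0,-6],[0,0,0]],
    [[0,0,-6],[0,0,0]],
    [[0,0,-6],[0,0,0]],
    [[0,0,-6],[0,0,0]]
  ]
}}

```text
t: 33.67
tool_pos: [541.5, 173.3, 87.5]
eef_rot: [[-0.995, 0.098, 0.002], [0.098, 0.995, 0.0], [-0.002, 0.001, -1.0]]
wrist_force: [-0.3, -0.1, -0.9]
opening: 0.146
finger_force: 30.0
```

>>> {"method": "play_rows", "body": {
  "steps": [
    [[0,0,-0.5],[0,0,0]],
    [[0,0,-1],[0,0,0]],
    [[0,0,-1.5],[0,0,0]],
    [[0,0,-2],[0,0,0]],
    [[0,0,-2.5],[0,0,0]],
    [[0,0,-3],[0,0,0]],
    [[0,0,-3.25],[0,0,0]],
    [[0,0,-3.25],[0,0,0]]
  ]
}}

```text
t: 34.33
tool_pos: [541.0, 173.2, 54.2]
eef_rot: [[-0.995, 0.098, -0.0], [0.098, 0.995, -0.0], [0.0, -0.0, -1.0]]
wrist_force: [-2.8, -2.2, 5.4]
opening: 0.145
finger_force: 30.0
```

>>> {"method": "play_rows", "body": {
  "steps": [
    [[0,0,0],[0,0,0]],
    [[0,0,0],[0,0,0]],
    [[0,0,0],[0,0,0]],
    [[0,0,0],[0,0,0]],
    [[0,0,0],[0,0,0]],
    [[0,0,0],[0,0,0]],
    [[0,0,0],[0,0,0]],
    [[0,0,0],[0,0,0]]
  ]
}}

```text
t: 35.0
tool_pos: [541.1, 173.2, 54.2]
eef_rot: [[-0.995, 0.098, 0.0], [0.098, 0.995, -0.0], [-0.0, 0.0, -1.0]]
wrist_force: [-2.2, -0.8, 4.7]
opening: 0.146
finger_force: 30.0
```

The long cap touched down (about 5 N) at the seated height. I'll release it and fetch the short cap.

>>> {"method": "play_rows", "body": {
  "steps": [
    [[0,0,0],[0,0,0]],
    [[0,0,0],[0,0,0]],
    [[0,0,0],[0,0,0]],
    [[0,0,0],[0,0,0]],
    [[0,0,0],[0,0,0]],
    [[0,0,0],[0,0,0]],
    [[0,0,0],[0,0,0]],
    [[0,0,0],[0,0,0]]
  ],
  "fingers": 4
}}

```text
t: 35.67
tool_pos: [541.0, 173.2, 53.9]
eef_rot: [[-0.995, 0.098, -0.0], [0.098, 0.995, -0.0], [0.0, -0.0, -1.0]]
wrist_force: [0.5, -0.7, -0.1]
opening: 0.428
finger_force: 0.0
```

>>> {"method": "play_rows", "body": {
  "steps": [
    [[0,0,2],[0,0,0]],
    [[0,0,5],[0,0,0]],
    [[0,0,7],[0,0,0]],
    [[0,-3,7],[0,0,0]],
    [[-1,-7,7],[0,0,0]],
    [[-2,-11,7],[0,0,0]],
    [[-3,-15,7],[0,0,0]],
    [[-4,-18,7],[0,0,0]]
  ]
}}

```text
t: 36.33
tool_pos: [500.2, -9.2, 124.0]
eef_rot: [[-0.995, 0.099, 0.0], [0.099, 0.995, -0.0], [-0.0, -0.0, -1.0]]
wrist_force: [1.0, 0.6, -0.0]
opening: 0.424
finger_force: 0.0
```

>>> {"method": "play_rows", "body": {
  "steps": [
    [[-1,-4,0],[0,0,0]],
    [[-2,-7.5,0],[0,0,0]],
    [[-3,-11,0],[0,0,0]],
    [[-4,-15,0],[0,0,0]],
    [[-5,-18.5,0],[0,0,0]],
    [[-6,-22,0],[0,0,0]],
    [[-6,-26,0],[0,0,0]],
    [[-6,-29,0],[0,0,0]]
  ]
}}

```text
t: 37.0
tool_pos: [440.3, -299.6, 124.2]
eef_rot: [[-0.995, 0.099, 0.0], [0.099, 0.995, -0.001], [-0.001, -0.001, -1.0]]
wrist_force: [1.6, 0.2, 0.2]
opening: 0.42
finger_force: 0.0
```

>>> {"method": "play_rows", "body": {
  "steps": [
    [[0,-2.24,0],[0,0,0]],
    [[0,-2.24,-1],[0,0,0]],
    [[0,-2.24,-3],[0,0,0]],
    [[0,-2.24,-5.5],[0,0,0]],
    [[0,-2.24,-8],[0,0,0]],
    [[0,-2.24,-9.5],[0,0,0]],
    [[0,-2.24,-9.75],[0,0,0]],
    [[0,-2.24,-9.75],[0,0,0]]
  ]
}}

```text
t: 37.67
tool_pos: [440.8, -318.5, 25.8]
eef_rot: [[-0.995, 0.098, -0.001], [0.098, 0.995, 0.001], [0.001, 0.001, -1.0]]
wrist_force: [-0.6, -0.1, 0.2]
opening: 0.426
finger_force: 0.0
```

>>> {"method": "play_rows", "body": {
  "steps": [
    [[0,0,0],[0,0,0]],
    [[0,0,0],[0,0,0]],
    [[0,0,0],[0,0,0]],
    [[0,0,0],[0,0,0]],
    [[0,0,0],[0,0,0]],
    [[0,0,0],[0,0,0]],
    [[0,0,0],[0,0,0]],
    [[0,0,0],[0,0,0]]
  ],
  "fingers": 0.5,
  "force": 30
}}

```text
t: 38.33
tool_pos: [441.3, -319.4, 27.1]
eef_rot: [[-0.995, 0.098, 0.001], [0.098, 0.995, -0.001], [-0.001, -0.0, -1.0]]
wrist_force: [0.4, 1.6, 7.4]
opening: 0.149
finger_force: 30.0
```

>>> {"method": "play_rows", "body": {
  "steps": [
    [[0,0,0.5],[0,0,0]],
    [[0,0,1.5],[0,0,0]],
    [[0,0,3],[0,0,0]],
    [[0,0,5],[0,0,0]],
    [[0,0,8],[0,0,0]],
    [[0,2,11],[0,0,0]],
    [[0,5,12],[0,0,0]],
    [[0,9,12],[0,0,0]]
  ]
}}

```text
t: 39.0
tool_pos: [441.8, -230.0, 150.0]
eef_rot: [[-0.995, 0.101, 0.005], [0.101, 0.995, -0.003], [-0.005, -0.003, -1.0]]
wrist_force: [1.9, 0.3, -0.9]
opening: 0.145
finger_force: 30.0
```

>>> {"method": "play_rows", "body": {
  "steps": [
    [[0,4,0],[0,0,0]],
    [[0.4,8,0],[0,0,0]],
    [[0.8,12,0],[0,0,0]],
    [[1.2,16,0],[0,0,0]],
    [[1.6,20,0],[0,0,0]],
    [[2,24,0],[0,0,0]],
    [[2.4,28,0],[0,0,0]],
    [[2.4,32,0],[0,0,0]]
  ]
}}

```text
t: 39.67
tool_pos: [465.1, 92.8, 147.4]
eef_rot: [[-0.995, 0.098, 0.001], [0.098, 0.995, 0.0], [-0.001, 0.0, -1.0]]
wrist_force: [0.5, -0.8, -1.3]
opening: 0.149
finger_force: 30.0
```

>>> {"method": "play_rows", "body": {
  "steps": [
    [[0,4,0],[0,0,0]],
    [[0,7,0],[0,0,0]],
    [[0,8.5,0],[0,0,0]],
    [[0,9,-2],[0,0,0]],
    [[0,9,-4],[0,0,0]],
    [[0,9,-5.5],[0,0,0]],
    [[0,9,-6],[0,0,0]],
    [[0,9,-6],[0,0,0]]
  ]
}}

```text
t: 40.33
tool_pos: [464.6, 180.6, 86.1]
eef_rot: [[-0.995, 0.098, -0.002], [0.098, 0.995, -0.001], [0.001, -0.001, -1.0]]
wrist_force: [-0.3, 0.0, -2.2]
opening: 0.144
finger_force: 30.0
```

>>> {"method": "play_rows", "body": {
  "steps": [
    [[0,0,0],[0,0,0]],
    [[0,0,-0.5],[0,0,0]],
    [[0,0,-1],[0,0,0]],
    [[0,0,-1.5],[0,0,0]],
    [[0,0,-2],[0,0,0]],
    [[0,0,-2.5],[0,0,0]],
    [[0,0,-3],[0,0,0]],
    [[0,0,-3.2],[0,0,0]]
  ]
}}

```text
t: 41.0
tool_pos: [464.9, 180.7, 53.9]
eef_rot: [[-0.995, 0.098, -0.001], [0.098, 0.995, -0.0], [0.001, -0.0, -1.0]]
wrist_force: [-8.7, -4.0, 26.7]
opening: 0.146
finger_force: 30.0
```

>>> {"method": "play_rows", "body": {
  "steps": [
    [[0,0,-0.05],[0,0,0]],
    [[0,0,-0.05],[0,0,0]],
    [[0,0,-0.05],[0,0,0]],
    [[0,0,-0.05],[0,0,0]],
    [[0,0,-0.05],[0,0,0]],
    [[0,0,-0.05],[0,0,0]],
    [[0,0,-0.05],[0,0,0]],
    [[0,0,-0.05],[0,0,0]]
  ]
}}

```text
t: 41.67
tool_pos: [465.1, 180.8, 54.1]
eef_rot: [[-0.995, 0.098, 0.0], [0.098, 0.995, -0.0], [-0.0, -0.0, -1.0]]
wrist_force: [-3.6, -1.4, 4.8]
opening: 0.146
finger_force: 30.0
```

Same seated height and force as the long cap. I'll release, retreat upward and check from above.

>>> {"method": "play_rows", "body": {
  "steps": [
    [[0,0,0],[0,0,0]],
    [[0,0,0],[0,0,0]],
    [[0,0,0],[0,0,0]],
    [[0,0,0],[0,0,0]],
    [[0,0,0],[0,0,0]],
    [[0,0,0],[0,0,0]],
    [[0,0,0],[0,0,0]],
    [[0,0,0],[0,0,0]]
  ],
  "fingers": 4
}}

```text
t: 42.33
tool_pos: [465.1, 180.8, 53.9]
eef_rot: [[-0.995, 0.098, 0.0], [0.098, 0.995, -0.0], [-0.0, 0.0, -1.0]]
wrist_force: [-0.2, 0.2, -0.2]
opening: 0.427
finger_force: 0.0
```

>>> {"method": "play_rows", "body": {
  "steps": [
    [[0,0,2],[0,0,0]],
    [[0,0,5],[0,0,0]],
    [[0,0,9],[0,0,0]],
    [[2,-1,10],[0,0,0]],
    [[5,-2,10],[0,0,0]],
    [[8,-3,10],[0,0,0]],
    [[9,-4,10],[0,0,0]],
    [[9,-4,10],[0,0,0]]
  ]
}}

```text
t: 43.0
tool_pos: [556.3, 139.1, 153.3]
eef_rot: [[-0.995, 0.1, -0.0], [0.1, 0.995, -0.0], [0.0, -0.0, -1.0]]
wrist_force: [-0.1, -0.2, -0.5]
opening: 0.423
finger_force: 0.0
```

>>> {"method": "play_rows", "body": {
  "steps": [
    [[0,0,0],[0,0,0]],
    [[0,0,0],[0,0,0]],
    [[0,0,0],[0,0,0]],
    [[0,0,0],[0,0,0]],
    [[0,0,0],[0,0,0]],
    [[0,0,0],[0,0,0]],
    [[0,0,0],[0,0,0]],
    [[0,0,0],[0,0,0]]
  ]
}}

```text
t: 43.67
tool_pos: [555.0, 140.9, 154.0]
eef_rot: [[-0.995, 0.098, 0.0], [0.098, 0.995, 0.0], [-0.0, 0.0, -1.0]]
wrist_force: [0.4, 0.6, 0.5]
opening: 0.426
finger_force: 0.0
```

```bash
python3 - <<'E'
from h import *
w,c=snap('wrist','w11'); im,_=snap('side','s9'); sc,_=snap('scene','s10')
u,v=proj(c,[[505,177,30]])[0].astype(int); print(u,v,arm.sense()['tool_pos'])
v0=max(0,v-95); u0=u-80
print(u0,v0)
cv2.imwrite('pics/fin.png',np.hstack([cv2.resize(w[v0:v0+200,u0:u0+160],(480,600),interpolation=cv2.INTER_CUBIC),np.vstack([cv2.resize(im[150:290,260:390],(320,300)),cv2.resize(sc[140:280,230:380],(320,300))])]))
E
```

```text
344 137 [555.0126 140.7988 153.9296]
264 42
```

View pics/fin.png

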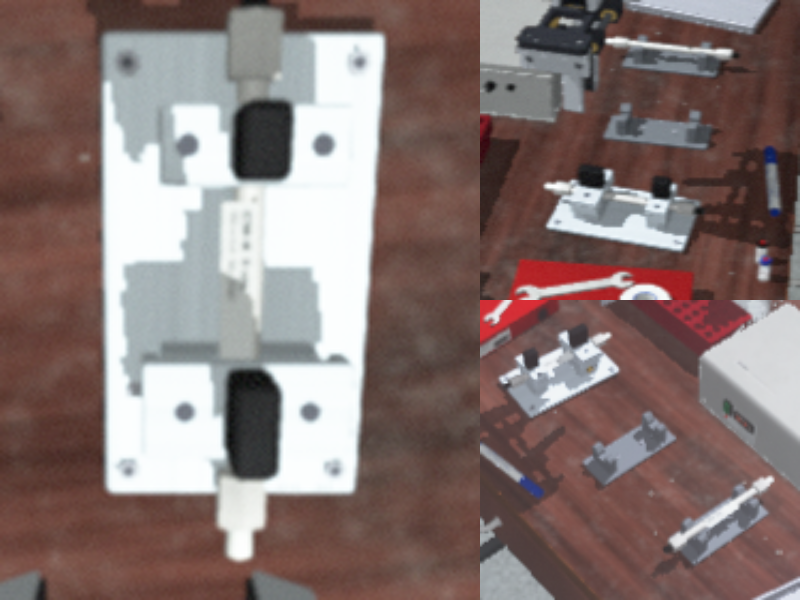

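Both caps are square on their saddles, with roof screws at (187,145), (324,144), (185,412) and (310,411). The fresh column lies between them and the worn column is in its rest. One check against the original positions, then I'll hand in.

```bash
python3 - <<'E'
from h import *
S=ray(cam('wrist'),[(264+x/3,42+y/3) for x,y in [(187,145),(324,144),(185,412),(310,411)]],49)[:,:2]
print(S[:2].mean(0),S[2:].mean(0),np.hypot(*(S[0]-S[1])),np.hypot(*(S[2]-S[3])))
print(arm.job_done())
E
```

```text
[464.2455 181.413 ] [540.3918 173.9602] 38.30222115140072 37.80424577117861
the job is handed in; nothing more can be done
None
```

The column is changed and the job handed in at about 44 s: the fresh column is in the clamp, each cap is back on its own saddle within about 1 mm of where it started, and the worn column is in the formerly empty rest.

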